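# Set a pump pulley to its timing pointer

### The job

Two pumps are bolted to the workbench with their toothed belt pulleys facing up. Set the timing on the pump with the larger pulley: grip the flat steel tang on its hub and turn the pulley until the white mark on its face lines up with the pointer on its own housing, then let go. Do not turn the smaller pulley.

Things in the scene. Friction and masses are not known exactly. Their poses are not given: they have to be found in the camera images.
- large_pulley (a joint): Angle (rad) of the larger pulley, dark steel, toothed, 100 mm across: 0 when its white mark points exactly at the pointer; positive = mark turned anticlockwise from the pointer, seen from above. It starts at 0.5 to 1.35, so turn it clockwise by that much. It turns about a vertical axis against a steady friction of 0.12 N m and stays where it is left; stops at -3 and 3 rad.
- large_tang (a point): Grip point on the larger pulley's axis, inside its tang: an upright bright steel bar 30 mm long, 16 mm wide across the flats, 42 mm tall, its top 108 mm above the bench. The point is 14 mm below the top, 28 mm above the pulley's face. It turns with the pulley: x along the tang towards the white mark (a line 8 mm wide on the face, from 18 mm off the axis to the rim), y across the flats, z up.
- large_pointer (a point): Tip of the larger pump's fixed timing pointer, a 10 mm wide grey finger with a white top, standing just outside the pulley's rim, 52 mm from the pulley's axis and 68 mm above the bench, its top 3 mm above the pulley's face. Its x axis points from the pulley's axis outward through the pointer, z up. The round pump housing under it is 164 mm across, bolted to the bench.
- small_mark (a point): Outer end of the white mark on the smaller pulley (64 mm across, with a tang and pointer of the same form, on a 128 mm housing), 28 mm from that pulley's axis and 66 mm above the bench; x points outward from the axis. This pulley also turns freely and must be left as it is.
Not all that is in view belongs to the job. What is shaped like the part that bears large_pulley but green is not meant.

How it is judged:
By the outcome, as a careful person would: the job done as asked, in the order asked, and still so for the second after the job is handed in, with the robot touching nothing.
It also fails if it takes over 32 s, if anything falls off the work surface, if the arm or the gripper's body presses on something with over 40 N, if the wrist force passes 120 N, or if a joint passes its speed limit or range.

### The arm

A 7-joint arm with a two-finger parallel gripper is mounted at the origin on the work surface. World frame = base frame: x ahead of the robot, y to its left, z up, the work surface at z = 0. Lengths are in m, angles in rad, forces in N, time in s.
With the tool pointing down it reaches from about 0.425 to 0.925 m from the base axis. Payload 6.8 kg.
Tool frame: the origin (TCP) lies at the very end of the fingers, on their centre line; the grasp point (between the pads) lies 19 mm behind it; x points along the fingers, y is the direction in which the jaws open and shut, and the axes are right-handed (so a half turn about x gives the same grasp; the last joint's range is limited). The gripper opens to 88 mm and grips with 3 to 60 N. Pads are 20 mm wide; open, the fingers measure 115 mm over their backs; the gripper's body (75 mm by 178 mm) begins 61 mm behind the grasp point.
Start: joints at [-1.435, 0.477, 0.022, 1.555, -0.011, 1.109, -0.083], TCP at [0.163, 0.655, 0.223] pointing down, gripper open.
Joint ranges: [-2.96, 2.96], [-0.34, 2.1], [-1.41, 1.46], [0.24, 2.44], [-1.37, 4.51], [0.17, 1.92], [-2.96, 2.96]. Speed limits (rad/s): [2.39, 2.39, 3.14, 3.14, 3.14, 3.14, 3.14].

### API

Orientations are given as a rotation vector (axis times angle).
In Python, from workcell import ctrl gives the robot as it stands. The module is installed in compiled form; this text tells all that it offers. Calls block until the motion is done:
- ctrl.move_to(position, orientation): joint-space move of the TCP to a pose.
- ctrl.line_to(position, ori=None, rate=0.15): straight line of the TCP; ori=None keeps the orientation; rate is the mean speed in m/s.
- ctrl.move_joints(angles): joint-space move.
- ctrl.set_gripper(opening): opening from 0.0 (shut) to 1.0 (fully open); the grip force is fixed at half the most; returns when the fingers have stopped.
- ctrl.wait(seconds).
- ctrl.solve_ik(position, orientation): joint angles nearest the present ones, or None.
- ctrl.snapshot(name): name is "scene" or "top"; returns a dict with "color" (384x512x3 uint8, red, green, blue), "depth" (384x512 float32, m along the optical axis (not along the pixel's ray), 0 where there is no reading), "fx", "fy", "cx", "cy" (pixels), "rvec" (rotation vector, rad) and "tvec" (3), from world to camera coordinates, as OpenCV has them. Camera axes: x right, y down, z forward; pixel columns grow to the right and rows downward; lengths in m; the calibration is good to about 2 mm. A picture is of the moment at which its call begins.
A pose or a line that the arm cannot do raises ctrl.IKError and nothing moves.
- ctrl.finish_job(): hands the job in, once; it reports no verdict.
Readings, each from a call of its own:
- ctrl.get_time(): time.
- ctrl.get_joint_positions(): joint angles.
- ctrl.get_qd(): joint speeds.
- ctrl.get_joint_efforts(): joint torques, N m.
- ctrl.get_tcp_pos(): TCP position.
- ctrl.get_ee_rot(): TCP orientation.
- ctrl.get_ft_force(): force on the tool from outside, world axes, zero at the start.
- ctrl.get_wrist_torque(): the same for the moment, N m.
- ctrl.get_width(): opening from 0.0 (shut) to 1.0 (fully open).
Only numpy, scipy, OpenCV 4.12 (cv2) and the standard library are available. Lean on these libraries where they do the work, as an engineer would, in place of code of your own. Each camera call takes 0.05 s, during which the arm holds its last target.

## Working session

There is one attempt and no reset: what is moved stays moved. The work goes in short steps, each a Python script; the robot and the scene stay as the last script left them, time stands still between calls to the robot, and variables do not carry over. Pictures are saved under pics/ and viewed, and the job is handed in when it is done.

```bash
mkdir -p pics; python3 - <<'E'
from workcell import ctrl
import cv2,numpy as np,pickle
for n in("scene","top"):
    s=ctrl.snapshot(n); pickle.dump(s,open(f"{n}0.pkl","wb")); cv2.imwrite(f"pics/{n}0.png",cv2.resize(s["color"][:,:,::-1],(800,600),interpolation=cv2.INTER_CUBIC))
    print(n,s["rvec"],s["tvec"],s["fx"],s["cx"])
print(ctrl.get_time(),ctrl.get_tcp_pos(),ctrl.get_ee_rot(),ctrl.get_width())
E
```

```text
scene [ 1.50827386  2.06811791 -0.82265842] [ 0.15269168 -0.25636126  1.41485668] 495.87260254311576 250.8154644585523
top [ 2.21132941 -2.16528812  0.06074209] [0.00383927 0.47045885 0.96407691] 475.8224011834809 244.82010630886668
0.1 [0.16284132 0.65450706 0.2218221 ] [ 0.1901431   1.5623559  -0.19266901] 0.9991364306088539
```

View pics/scene0.png

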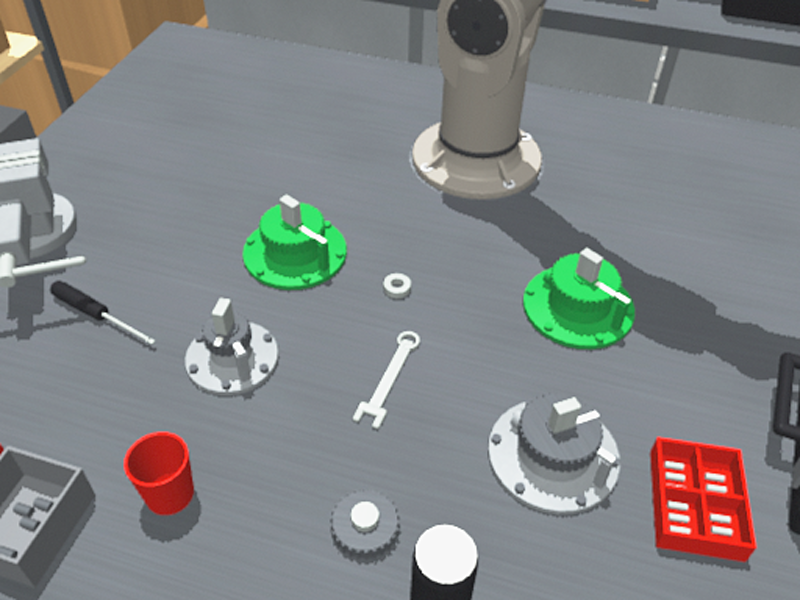

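View pics/top0.png

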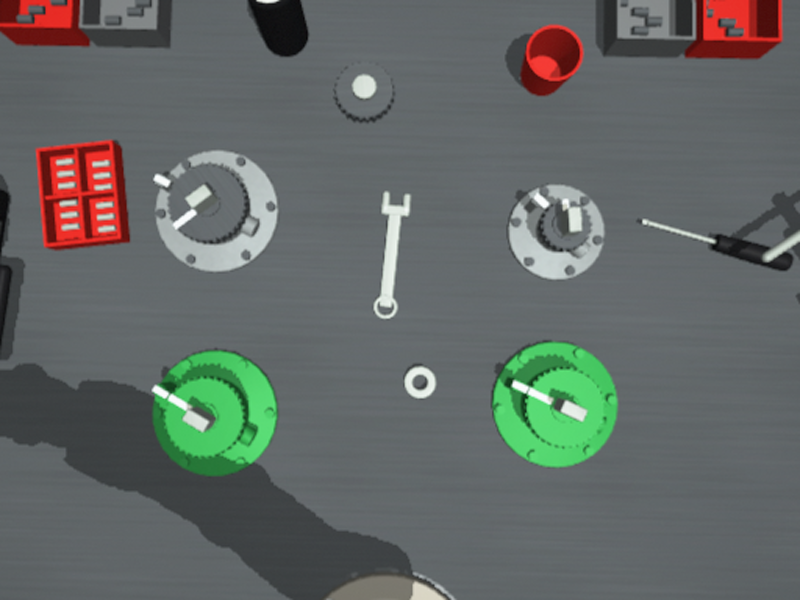

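The top view shows the large dark pulley at about (205,205), its mark out to (178,224) and its pointer at (162,180). The scene view agrees, with the tang at (565,413), mark at (588,418) and pointer at (605,455). The small pulley is at (565,225), and the green ones are decoys. Next I'll measure with depth and zoom in.

```bash
cat > h.py <<'E'
import numpy as np,cv2
def world(s):
    R=cv2.Rodrigues(np.array(s["rvec"]))[0];t=np.array(s["tvec"])
    v,u=np.mgrid[:384,:512];d=s["depth"]
    P=np.stack([(u-s["cx"])/s["fx"]*d,(v-s["cy"])/s["fy"]*d,d],-1)
    return (P-t)@R
def plane(s,u,v,z):
    R=cv2.Rodrigues(np.array(s["rvec"]))[0];t=np.array(s["tvec"])
    r=R.T@np.array([(u-s["cx"])/s["fx"],(v-s["cy"])/s["fy"],1]);c=-R.T@t
    return c+r*(z-c[2])/r[2]
def proj(s,P):
    K=np.array([[s["fx"],0,s["cx"]],[0,s["fy"],s["cy"]],[0,0,1]])
    return cv2.projectPoints(np.atleast_2d(np.array(P,float)),np.array(s["rvec"]),np.array(s["tvec"]),K,None)[0][:,0]
E
python3 - <<'E'
from h import *
import pickle
for n,(u0,u1,v0,v1) in dict(top=(90,190,85,185),scene=(300,410,240,335)).items():
    s=pickle.load(open(n+"0.pkl","rb"));W=world(s);c=s["color"].astype(int)
    print(n,"bench z",np.median(W[140:160,200:230,2]) if n=="top" else "")
    m=np.zeros((384,512),bool);m[v0:v1,u0:u1]=1
    z=W[...,2]
    t=m&(z>.095)&(z<.118); print("tang top",t.sum(),W[t].mean(0),W[t].std(0)); 
    r=cv2.minAreaRect(W[t][:,:2].astype(np.float32)*1000);print(r)
    f=m&(z>.060)&(z<.0665+.005)
    wh=f&(c.min(-1)>200); print("face",f.sum(),W[f].mean(0))
    for p in W[wh]: pass
    print("white",wh.sum())
    n_,l=cv2.connectedComponents(wh.astype(np.uint8))
    for i in range(1,n_):
        q=W[l==i];print(i,len(q),q.mean(0).round(4),q.std(0).round(4),q.min(0).round(4),q.max(0).round(4))
    q=W[f][:,:2]
    cv2.imwrite(f"pics/{n}z.png",cv2.resize(s["color"][v0:v1,u0:u1,::-1],(600,600*(v1-v0)//(u1-u0)),interpolation=cv2.INTER_CUBIC))
E
```

```text
top bench z 0.0009722384787630825
tang top 167 [0.58410152 0.23710219 0.10713873] [0.00667324 0.0075795  0.00364761]
((585.1162719726562, 238.31964111328125), (16.88211441040039, 30.209535598754883), 38.4940299987793)
face 1781 [0.58449032 0.23888004 0.06701241]
white 101
1 35 [0.613  0.2943 0.0692] [0.0035 0.0051 0.0013] [0.6063 0.2848 0.0669] [0.619  0.3025 0.0713]
2 66 [0.5647 0.2647 0.0676] [0.0061 0.0073 0.0017] [0.5519 0.2497 0.063 ] [0.5767 0.2773 0.0709]
scene bench z 
tang top 191 [0.58895304 0.23616457 0.10619775] [0.00690111 0.00809703 0.00438797]
((586.5567016601562, 236.02102661132812), (16.892501831054688, 30.732664108276367), 40.67506790161133)
face 1637 [0.5949389  0.23929659 0.06701239]
white 117
1 1 [0.5706 0.1891 0.0647] [0. 0. 0.] [0.5706 0.1891 0.0647] [0.5706 0.1891 0.0647]
2 1 [0.5802 0.1868 0.0666] [0. 0. 0.] [0.5802 0.1868 0.0666] [0.5802 0.1868 0.0666]
3 65 [0.5642 0.2649 0.0678] [0.0063 0.0065 0.0016] [0.5513 0.2539 0.0645] [0.5754 0.2769 0.071 ]
4 50 [0.6121 0.2931 0.0692] [0.0035 0.0056 0.002 ] [0.6051 0.283  0.0611] [0.6197 0.3029 0.0714]
```

```bash
ls pics
```

```text
scene0.png
scenez.png
top0.png
topz.png
```

View pics/topz.png

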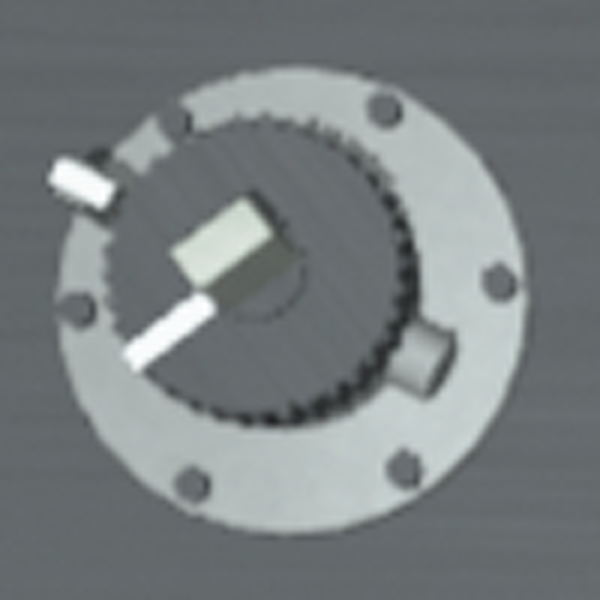

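View pics/scenez.png

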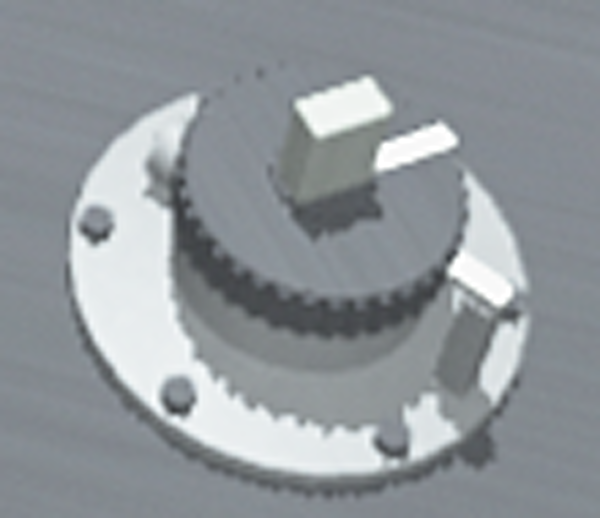

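```bash
cat >> h.py <<'E'
from scipy.spatial.transform import Rotation as Ro
def ori(phi):
    x=np.array([0,0,-1.]);y=np.array([np.cos(phi),np.sin(phi),0]);return Ro.from_matrix(np.stack([x,y,np.cross(x,y)],1)).as_rotvec()
E
python3 - <<'E'
from h import *
from workcell import ctrl
C=[.5858,.2372]
mk=np.radians(128.9);pt=np.radians(64.7)
for k in(0,np.pi):
    for a in(mk,pt):
        q=ctrl.solve_ik([*C,.078],ori(a-np.pi/2+k)); print(k,a,None if q is None else np.round(q,3))
    for z in (.2,.13): print(None if ctrl.solve_ik([*C,z],ori(mk-np.pi/2+k)) is None else 'ok')
E
```

```text
0 2.2497294058206907 [-0.748  0.594  0.365  1.797 -0.282  0.802  0.437]
0 1.1292280260403313 [-0.893  0.639  0.577  1.807 -0.456  0.831 -0.534]
ok
ok
3.141592653589793 2.2497294058206907 [-1.236  1.022  1.261  1.828 -1.076  1.176 -2.06 ]
3.141592653589793 1.1292280260403313 [-0.421  0.569 -0.085  1.773  0.064  0.802  2.163]
ok
ok
```

```bash
python3 - <<'E'
from h import *
from workcell import ctrl
C=[.5858,.2372];mk=np.radians(128.9)
ctrl.move_to([*C,.20],ori(mk-np.pi/2))
ctrl.line_to([*C,.078],rate=.12)
print(ctrl.get_time(),ctrl.get_tcp_pos(),ctrl.get_ft_force(),np.round(ctrl.get_joint_positions(),3))
ctrl.set_gripper(0.0)
print(ctrl.get_time(),ctrl.get_tcp_pos(),ctrl.get_ft_force(),ctrl.get_wrist_torque(),ctrl.get_width()*88)
for n in("scene","top"):
    s=ctrl.snapshot(n);cv2.imwrite(f"pics/{n}1.png",cv2.resize(s["color"][:,:,::-1],(800,600),interpolation=cv2.INTER_CUBIC))
E
```

```text
3.4 [0.58643893 0.23739338 0.07880024] [-0.46382483  0.28007506  0.78318429] [-0.748  0.593  0.365  1.797 -0.281  0.802  0.436]
4.5 [0.58569054 0.23708739 0.07797753] [-0.84656291  0.01125899  0.85109214] [-0.12296352  0.11344908 -0.08747183] 15.88681303149046
```

View pics/scene1.png

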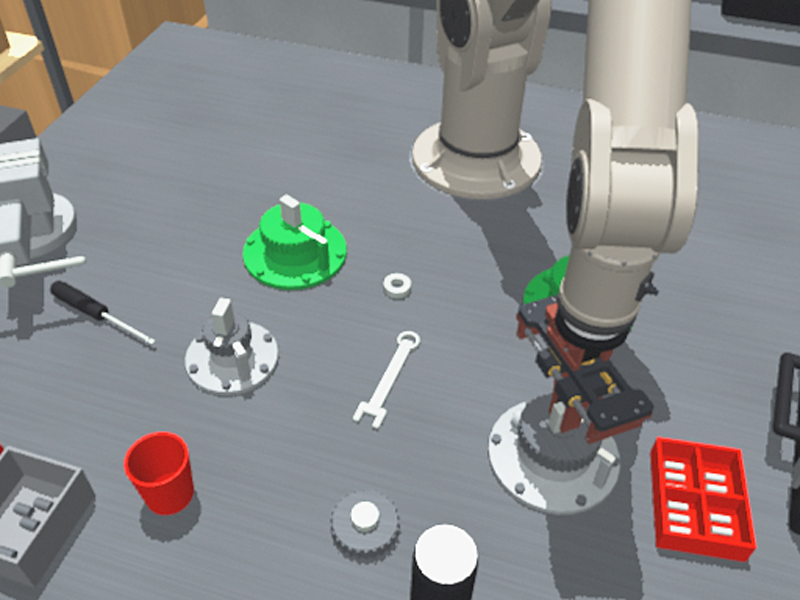

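The fingers hold the tang at 15.9 mm opening with low forces; in the scene view the tang sits between the pads at about (560,415). Now I'll turn it clockwise with joint 7.

```bash
python3 - <<'E'
from h import *
from workcell import ctrl
def phi():
    y=Ro.from_rotvec(ctrl.get_ee_rot()).as_matrix()[:,1];return np.degrees(np.arctan2(y[1],y[0]))
print(phi())
q0=np.array(ctrl.get_joint_positions())
for d in np.linspace(0,-1.12,5)[1:]:
    q=q0.copy();q[6]+=d;ctrl.move_joints(q)
    print(ctrl.get_time(),phi(),ctrl.get_tcp_pos(),ctrl.get_ft_force(),ctrl.get_wrist_torque()[2],ctrl.get_width()*88)
for n in("scene","top"):
    s=ctrl.snapshot(n);cv2.imwrite(f"pics/{n}2.png",cv2.resize(s["color"][:,:,::-1],(800,600),interpolation=cv2.INTER_CUBIC))
    if n=="scene":cv2.imwrite(f"pics/{n}2z.png",cv2.resize(s["color"][240:335,300:410,::-1],(660,570),interpolation=cv2.INTER_CUBIC))
E
```

```text
38.88965170673698
4.975 23.06245764890899 [0.58579336 0.23716831 0.07797829] [-0.15287985  0.35423054 -0.16806772] -0.09934188546852964 15.876914820355477
5.35 7.137002968457005 [0.58592054 0.23720881 0.0780014 ] [ 1.51634034 -0.28544737 -1.20288608] -0.09318047142632191 15.696275346661526
5.725 -8.866168070853647 [0.5860522  0.23717333 0.07798288] [ 1.71272868  0.99241004 -2.63143849] -0.11146577311008277 15.908896821482944
6.1 -24.896345296538843 [0.58618706 0.23711955 0.07799161] [ 4.70828708  1.48815887 -2.8546605 ] -0.12330715840514087 15.742398168235738
```

View pics/scene2z.png

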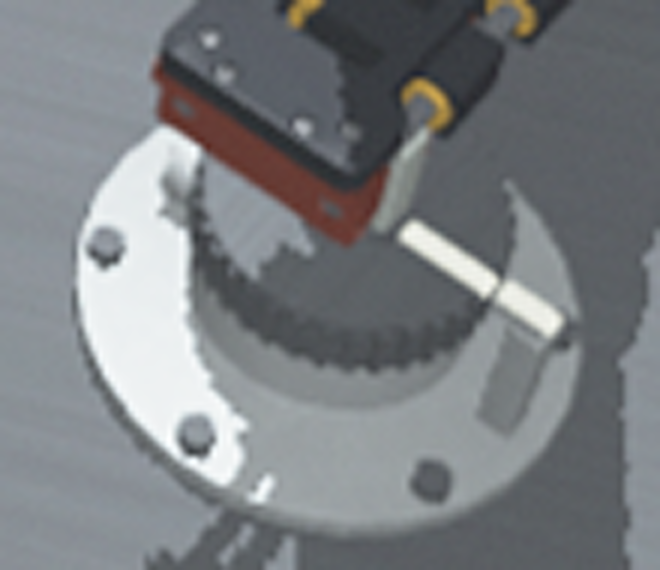

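The mark, from (400,230) to (495,290) in the zoom, runs straight into the pointer at (500,290)–(560,330). I'll release, lift clear and measure.

```bash
python3 - <<'E'
from h import *
from workcell import ctrl
import pickle
ctrl.set_gripper(1.0)
p=np.array(ctrl.get_tcp_pos());p[2]=.20
ctrl.line_to(p,rate=.15)
ctrl.move_to([.2,.62,.25],ctrl.get_ee_rot())
print(ctrl.get_time())
for n,(u0,u1,v0,v1) in dict(top=(90,190,85,185),scene=(300,410,240,335)).items():
    s=ctrl.snapshot(n);pickle.dump(s,open(n+"3.pkl","wb"))
    a,b=[cv2.resize(x,(600,600*(v1-v0)//(u1-u0)),interpolation=cv2.INTER_CUBIC) for x in (s["color"][v0:v1,u0:u1,::-1],)*2]
    cv2.imwrite(f"pics/{n}3z.png",a)
    W=world(s);z=W[...,2];m=np.zeros((384,512),bool);m[v0:v1,u0:u1]=1
    f=m&(z>.060)&(z<.072);c=s["color"].astype(int).min(-1)
    t=m&(z>.1)&(z<.118);r=cv2.minAreaRect(W[t][:,:2].astype(np.float32)*1000);print(n,r)
    print(np.percentile(c[f],[50,80,90,95,99]))
    wh=f&(c>185)
    k,l=cv2.connectedComponents(wh.astype(np.uint8))
    for i in range(1,k):
        q=W[l==i]
        if len(q)<8: continue
        o=np.linalg.svd(q[:,:2]-q[:,:2].mean(0))[2][0]
        print(len(q),q.mean(0).round(4),"z",q[:,2].min().round(4),"dir",np.degrees(np.arctan2(o[1],o[0]))%180,"fromC",np.degrees(np.arctan2(*(q.mean(0)[:2]-np.array(r[0])/1000)[::-1])))
E
```

```text
10.3167
top ((584.837890625, 238.0589599609375), (30.187047958374023, 15.313435554504395), 64.26689147949219)
[102. 105. 108. 181. 248.]
44 [0.6123 0.2945 0.0693] z 0.0644 dir 58.87807991180499 fromC 64.0511209624082
48 [0.6028 0.2732 0.0678] z 0.0645 dir 64.49623697662621 fromC 62.987388109493715
scene ((585.8386840820312, 236.39859008789062), (29.995704650878906, 18.178752899169922), 66.27775573730469)
[136.  140.  157.1 248.  252. ]
133 [0.6053 0.278  0.0686] z 0.0605 dir 64.81200635526953 fromC 64.94984315362403
```

View pics/top3z.png

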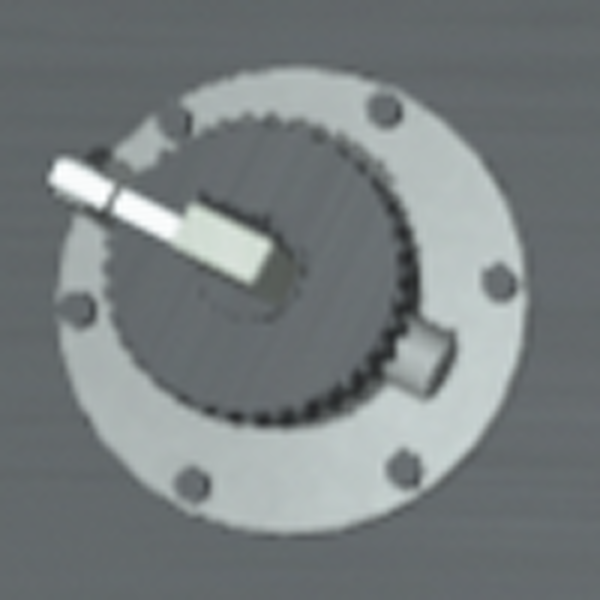

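View pics/scene3z.png

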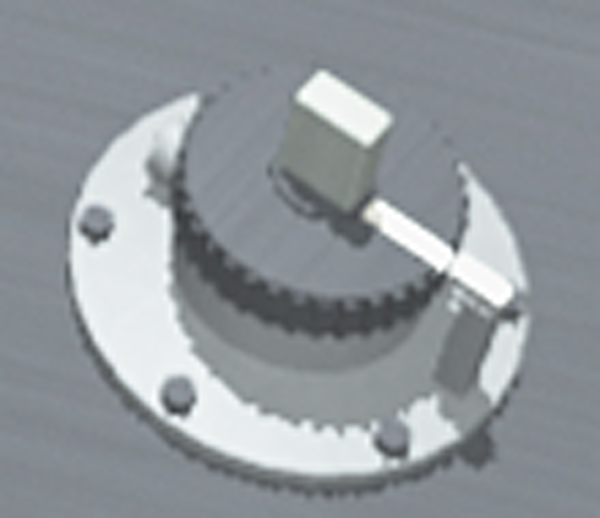

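By eye it is aligned within about 2°. I'll tighten that with a model fit of the mark, tang and pointer in both pictures.

```bash
cat > fit.py <<'E'
from h import *
import pickle,sys
from scipy.optimize import minimize
S=16;N=4
def cov(s,polys,box):
    u0,u1,v0,v1=box;im=np.zeros(((v1-v0)*N,(u1-u0)*N),np.uint8)
    for P,val in polys:
        p=proj(s,P);p=((p+.5-[u0,v0])*N-.5)
        cv2.fillConvexPoly(im,np.round(p*S).astype(np.int32),val,cv2.LINE_AA,4)
    return cv2.resize(im,(u1-u0,v1-v0),interpolation=cv2.INTER_AREA)/255.
def rect(c,a,r0,r1,w,z):
    d=np.array([np.cos(a),np.sin(a)]);n=np.array([-d[1],d[0]])
    return [[*(c+r*d+k*w/2*n),z] for r,k in((r0,-1),(r1,-1),(r1,1),(r0,1))]
def run(tag):
  for n,box in dict(top=(90,190,85,185),scene=(300,410,240,335)).items():
    s=pickle.load(open(n+tag+".pkl","rb"));u0,u1,v0,v1=box
    g=s["color"][v0:v1,u0:u1].astype(float).min(-1);W=world(s)[v0:v1,u0:u1]
    def obj(p):
        c=np.array(p[:2])/1000;am,ap=np.radians(p[2:4])
        # mark on face; tang box occludes
        mark=rect(c,am,.018,.050,.008,.066)
        tt=np.array(rect(c,am,-.015,.015,.016,.108));tb=tt.copy();tb[:,2]=.066
        hull=cv2.convexHull(proj(s,np.r_[tt,tb]).astype(np.float32))[:,0]
        M=cov(s,[(mark,255)],box)
        T=cov(s,[(tt,255)],box)
        P=cov(s,[(rect(c,ap,.052,.072,.010,.069),255)],box)
        uu,vv=np.meshgrid(np.arange(u0,u1),np.arange(v0,v1))
        H=cv2.fillConvexPoly(np.zeros(g.shape,np.uint8),np.round((hull-[u0,v0])*S).astype(np.int32),1,8,4)
        H=cv2.dilate(H,np.ones((3,3),np.uint8))
        # mark residual: within pulley-face pixels (r<48mm) outside tang hull
        R=np.hypot(*(np.stack(np.meshgrid(*[np.arange(2)]))[:0].sum(0) if 0 else (W[...,0]-c[0],W[...,1]-c[1])))
        fm=(abs(W[...,2]-.067)<.006)&(R<.047)&(H==0)
        e1=(np.clip((g-140)/(250-140),0,1)-M)[fm] if n=="scene" else (np.clip((g-105)/(250-105),0,1)-M)[fm]
        pr=P>0;pr=cv2.dilate(pr.astype(np.uint8),np.ones((5,5)))>0
        pr&=(R>.053)
        bg=np.where(W[...,2]>.066,g,0)
        e2=((g>222)*1.-(P>.6))[pr] if 0 else (np.clip((g-200)/50,0,1)-np.clip((P-.4)/.6,0,1))[pr]
        tf=(W[...,2]>.085)|(T>0)
        e3=((W[...,2]>.1).astype(float)-T)[tf] if n=="top" else np.clip((g-195)/(235-195),0,1)[tf]-T[tf]
        return (e1**2).sum()+(e2**2).sum()+.3*(e3**2).sum()
    x0=[585.5,237.5,START,64.5];best=None
    for d in(0,2,-2):
        r=minimize(obj,[x0[0],x0[1],x0[2]+d,x0[3]-d/2],method="Nelder-Mead",options=dict(initial_simplex=np.array([x0]+[[x0[j]+(2 if j==i else 0)*(1 if d>=0 else -1) for j in range(4)] for i in range(4)]),xatol=.02,fatol=.001))
        if best is None or r.fun<best.fun:best=r
    print(tag,n,best.x.round(2),round(best.fun,2),"diff deg",round(best.x[2]-best.x[3],2))
START=128.5;run("0")
START=64.5;run("3")
E
python3 fit.py
```

```text
0 top [585.09 238.37 127.32  64.05] 27.5 diff deg 63.27
0 scene [585.66 237.53 129.87  65.19] 12.72 diff deg 64.68
3 top [584.89 238.18  63.34  64.01] 20.39 diff deg -0.67
3 scene [585.48 237.69  65.91  64.9 ] 15.57 diff deg 1.01
```

```bash
python3 - <<'E'
from workcell import ctrl
import pickle,numpy as np
a=pickle.load(open("top0.pkl","rb"))["color"].astype(int);b=pickle.load(open("top3.pkl","rb"))["color"].astype(int)
print("small pulley max diff",np.abs(a-b)[110:185,320:392].max())
print(ctrl.get_width(),ctrl.get_ft_force(),ctrl.get_tcp_pos(),ctrl.get_time())
ctrl.finish_job()
E
```

```text
small pulley max diff 3
1.0030123799958712 [-0.76453752 -0.17854693  1.03718668] [0.20157724 0.61936369 0.25000439] 10.4167
the job is handed in; nothing more can be done
```

The larger pulley's white mark now lines up with its pointer, and the job is handed in at about 10.4 s. I gripped the tang (15.9 mm opening), turned the pulley about 64° clockwise, released it and moved the arm clear with the gripper open.

- **Alignment:** after release, the model fit gave −0.7° from the top camera and +1.0° from the scene camera. They disagree by 1.7°, so my best estimate is about +0.2°, within about 1°.
- **Smaller pulley:** I never touched it. Its region in the top view is unchanged, with a maximum pixel difference of 3 out of 255.
- **Forces:** wrist force readings stayed below 6 N wherever I sampled them, and no check failed.

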